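# Tip the parts box over the edge stop into the tray

## Robot

A 6-joint arm with a two-finger parallel gripper is mounted at the origin on a cart in front of the work surface, level with it; the furniture and walls round the work are solid. World frame = base frame: x ahead of the robot, y to its left, z up, the work surface at z = 0. Lengths are in m, angles in rad, forces in N, time in s.
With the tool pointing down it reaches from about 0.225 to 0.875 m from the base axis. Payload 3.4 kg.
Tool frame: the origin (TCP) lies at the very end of the fingers, on their centre line; the grasp point (between the pads) lies 19 mm behind it; z points along the fingers, y is the line along which they close (so a half turn about z gives the same grasp; the last joint's range is limited). The gripper opens to 85 mm and grips with 20 to 120 N. Pads are 22 mm wide; open, the fingers measure 114 mm over their backs; the gripper's body (76 mm by 85 mm) begins 54 mm behind the grasp point. The pads swing forward as they close: fully open they stand 13 mm farther back than shut.
Start: joints at [-1.267, 0.276, 1.505, -0, 1.361, -0.121], TCP at [0.237, -0.524, 0.231] pointing down, gripper open.
Joint ranges: [-2.89, 2.89], [-0.75, 2.08], [0.22, 2.7], [-1.18, 4.32], [0.11, 2.71], [-2.7, 2.7]. Speed limits (rad/s): [2.57, 2.57, 3.14, 3.14, 3.14, 3.14].

## Interface

Orientations are given as a unit quaternion [w, x, y, z].
In Python, from rig import get_state, optics, sign_off gives the robot as it stands.
- The arm moves only by the tool send_rows, never from a script. Its argument "increments" is a list of rows, each an object with "gripper": the gripper's target within -1 to 1 (shut at 1, half-way at 0, fully open at -1); "linear": the shift along the world's x, y, z in m, a list of three; "delta_rot": the turn, a rotation vector about the world's x, y, z in rad, a list of three. In form: [{"gripper": gripper, "linear": [dx, dy, dz], "delta_rot": [rx, ry, rz]}, ...]. A call has 1 to 8 rows; each row is the pose to reach, as a shift and turn from the pose commanded when the call began; what a row does not reach only later rows make up. A row lasts 1/10 s, in which the tool goes at most 50 mm and 8.59 degrees, less where a joint would pass 70% of its speed; a pose out of reach is approached as far as the arm can. A call with a gripper value outside its range is refused whole. The fingers move at their own pace and stop on an object; "newtons" is the grip in N (left out, the last holds). Time passes only in rows, so rows that repeat a pose let the fingers close. It gives the time, the measured TCP pose, the force, the opening and the grip force at its end, in the units of the state.
- get_state(): the state, without advancing time (a new reading comes with each control period).
- optics.get_image(name): name is "side" or "top" or "wrist"; returns a dict with "pixels" (480x640x3 uint8, blue, green, red), "K" (3x3 intrinsics, pixels), "rvec" (rotation vector, rad) and "tvec" (3), from world to camera coordinates, as OpenCV has them; the wrist camera has in their place "T_tool_cam" (4x4, takes a point from camera to tool coordinates, whose origin is the TCP and whose axes are the flange's). Camera axes: x right, y down, z forward; pixel columns grow to the right and rows downward; lengths in m; the calibration is good to about 2 mm. The wrist camera is an equidistant fisheye: a pixel r from the principal point sees the ray r / f radians off the axis. A picture is of the moment at which its call begins: read the wrist's pose just before it. There is no depth.
- sign_off(): hands the job in; it is judged then, once.
The state is a dict: "clock": time; "qpos": joint angles; "qd": joint speeds; "effort": joint torques, N m; "position": TCP position; "ee_rot": TCP orientation; "contact_force": force on the tool from outside, world axes, zero at the start; "moment": the same for the moment, N m; "width": finger opening in m; "gripper_force": force on a finger pad.
Only numpy, scipy, OpenCV 4.12 (cv2) and the standard library are available. Lean on these libraries where they do the work, as an engineer would, in place of code of your own. Each camera call takes 0.05 s, during which the arm holds its last target. There are 200 camera calls.

## Task

Slide the tall wooden box along its platform until it stands upright and flat against the metal edge stop, then tip it over that stop so that it ends up lying on its side on the short ramp and the three dowels inside it all roll out into the pink tray. Tip it where it stands: do not lift or carry it away from the stop, and leave the tape measure, the screw jar and the tape roll undisturbed.

Things in the scene. Friction and masses are not known exactly. Their poses are not given: they have to be found in the camera images.
- stand: fixed plywood tipping stand, 200 mm wide (y -100 to 100). Origin on the bench; x points in the tipping direction (ahead and to the left of the robot, 0.25 to 1.1 rad from world x), z up. Level platform 80 mm high from x = -120 to 60 mm; edge stop at x = 60 to 70 mm, top at z = 100 mm; behind it a ramp 70 mm long that falls 18 degrees towards the tray, ending at x = 137, z = 78 mm
- stop_foot (a point): middle of the foot of the near face of the aluminium edge stop, on the platform (stand frame 60, 0, 80 mm); axes as the stand's. The stop is 10 mm thick, 200 mm wide and rises 20 mm above the platform
- tray: fixed pink open tray 212 (along the stand's x) x 292 x 55 mm high, on the bench just past the ramp; origin at the centre of its underside (stand frame 252, 0, 0 mm), axes as the stand's; floor 4 mm thick, sloping walls; inside at the floor about 170 x 240 mm
- box: loose open-topped pale plywood box with brass corners, 100 (x) x 130 (y) x 135 mm high, walls and floor 6 mm, 0.25 to 0.5 kg; origin at the centre of its underside, x towards the stop (within 5 degrees of the stand's x), z out of its mouth. Starts upright on the platform, 25 to 45 mm short of the stop, dowels inside. Pushed low, it slides
- box_foot (a point): middle of the bottom edge of the box's side that faces the stop (box frame 50, 0, 0 mm). Pushed near its top while against the stop, the box turns about the stop's top near edge, falls over by itself after about 60 degrees and rests about 108 degrees from upright, on the ramp, mouth over the tray
- dowel_a_mid (a point): centre of a turned wooden dowel, 90 mm long, 24 mm diameter, lying crosswise on the floor of the box
- dowel_b_mid (a point): centre of a turned wooden dowel, 70 mm long, 30 mm diameter, lying crosswise on the floor of the box
- dowel_c_mid (a point): centre of the second 90 mm long, 24 mm dowel, lying crosswise on the floor of the box
- tape_measure: loose yellow and black tape measure, 72 x 85 x 35 mm, on the bench to the right of the stand; origin at the centre of its underside; leave alone
- screw_jar: loose glass jar with a green lid, 89 mm diameter, 137 mm high, on the bench to the right; origin at the centre of its underside; leave alone
- tape_roll: loose tan roll of tape, 72 mm diameter, 35 mm high, on the bench to the left; origin at the centre of its underside; leave alone
Mind the look-alikes: they are no part of the job. Leave any green or purple look-alike of the part that bears dowel_c_mid alone.

How it is judged:
On the way:
1. the box stands upright and flat against the edge stop (foot within 8 mm of it, leaning less than 0.1 rad, turned less than 0.06 rad from square) (x of box_foot in the frame of stop_foot above -0.008 m and angle between box's own z axis and vertical below 0.1 rad and angle between the x axis of box and the x axis of stand, either way round below 0.06 rad), for 0.1 s.
At the end, for the whole second after the job is handed in: The box lies still on its side over the edge stop (its upward axis 1.7 to 2.15 rad from vertical), its foot edge within 75 mm of the foot of the stop, and the centres of all three dowels are inside the tray (within 98 mm of its middle along x, 138 mm along y, and below its rim) (angle between box's own z axis and vertical between 1.7 and 2.15 rad and distance between box_foot and stop_foot below 0.075 m and linear speed of box below 0.02 m/s and x of dowel_a_mid in the frame of tray between -0.098 and 0.098 m and y of dowel_a_mid in the frame of tray between -0.138 and 0.138 m and z of each of dowel_a_mid, dowel_b_mid, dowel_c_mid in the frame of tray below 0.055 m and x of dowel_b_mid in the frame of tray between -0.098 and 0.098 m and y of dowel_b_mid in the frame of tray between -0.138 and 0.138 m and x of dowel_c_mid in the frame of tray between -0.098 and 0.098 m and y of dowel_c_mid in the frame of tray between -0.138 and 0.138 m); the robot touches nothing.
It fails at once if the box is lifted or carried off: its foot edge is more than 90 mm from the foot of the stop (distance between box_foot and stop_foot above 0.09 m).
It fails at once if the tape measure is moved more than 20 mm (distance of tape_measure from where it was at the start of the episode above 0.02 m).
It fails at once if the screw jar is moved more than 20 mm (distance of screw_jar from where it was at the start of the episode above 0.02 m).
It fails at once if the tape roll is moved more than 20 mm (distance of tape_roll from where it was at the start of the episode above 0.02 m).
It also fails if it takes over 45 s, if anything falls off the work surface, if the arm or the gripper's body presses on something with over 40 N, if the wrist force passes 120 N, or if a joint passes its speed limit or range.

## Working session

There is one attempt and no reset: what is moved stays moved. The work goes in short steps, Python scripts to look and compute and a tool call to move; the robot and the scene stay as the last step left them, time stands still between calls to the robot, and variables do not carry over. Pictures are saved under pics/ and viewed, at most 10 in all, crops included, and the job is handed in when it is done.

Besides the shell and the picture viewer there is one more tool, called after "Request:" as name(argument=value, ...) on one line, values as JSON. send_rows: Moves the arm, as the interface text tells. Its arguments: {"type":"object","properties":{"increments":{"type":"array"},"newtons":{"type":"number"}},"required":["increments"]}

```bash
mkdir -p pics; ls; python3 - <<'E'
from rig import get_state, optics
import cv2,pickle
print(get_state())
d={}
for n in ("side","top"):
    i=optics.get_image(n); d[n]=i; cv2.imwrite(f"pics/{n}0.png",i["pixels"]); print(n,i["K"],i["rvec"],i["tvec"])
pickle.dump(d,open("im0.pkl","wb"))
E
```

```text
pics
{'clock': 0.0, 'qpos': array([-1.26702404e+00,  2.76601941e-01,  1.50616815e+00, -8.10542894e-06,
        1.36070174e+00, -1.20967557e-01]), 'qd': array([-1.13962216e-03,  2.66424504e-04,  3.04043709e-04,  2.84127325e-04,
       -2.37350049e-03,  7.08039023e-05]), 'effort': array([-5.04893160e-04, -4.16782415e+01, -2.45808595e+01, -8.62464412e-05,
        1.10545184e-02, -4.57209779e-06]), 'position': array([ 0.23679281, -0.52337901,  0.23042181]), 'ee_rot': array([-9.35301890e-04,  9.77533525e-01,  2.10777904e-01, -8.97070854e-05]), 'contact_force': array([ 0.04581513, -0.15240167, -0.32846763]), 'moment': array([ 0.03550516, -0.0333862 ,  0.02153167]), 'gripper_force': 0.0, 'width': 0.08527709911772989}
side [[451.95041037   0.         313.8463752 ]
 [  0.         451.95041037 232.78832707]
 [  0.           0.           1.        ]] [ 2.28138437  0.74257895 -0.31214684] [-0.4032036  -0.22018207  1.52925532]
top [[544.39665842   0.         317.93907421]
 [  0.         544.39665842 230.48041134]
 [  0.           0.           1.        ]] [ 2.04742895 -2.16783268  0.24450933] [-0.05353219  0.59392151  1.16980188]
```

View pics/side0.png

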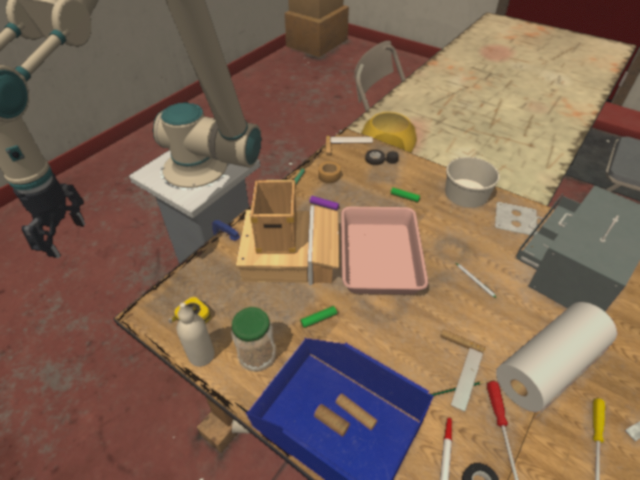

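View pics/top0.png

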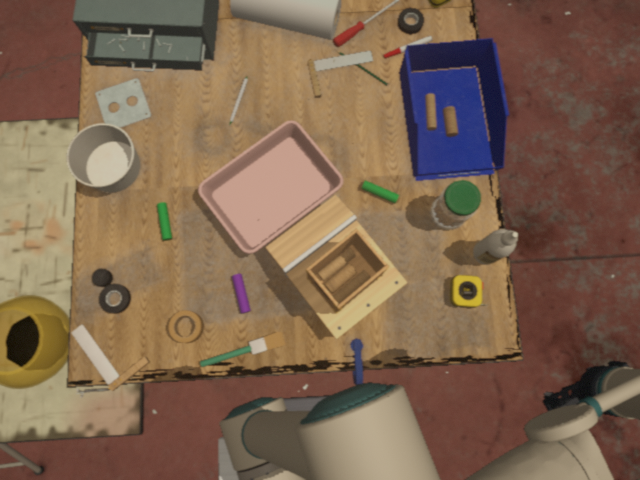

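Top view: the box is at (347,270) with two or three dowels in it. The stop runs from (283,270) to (355,218), and the tray centre is at (271,187). Look-alikes for the dowels: green at (165,221) and (380,191), purple (240,293), and brown in the blue bin at (431,110) and (450,120). The brown dowels inside the pale box are the right ones. I'll confirm with a close crop.

```bash
python3 - <<'E'
import cv2,pickle
d=pickle.load(open("im0.pkl","rb"))
a=d["top"]["pixels"][190:340,255:415]; b=d["side"]["pixels"][165:295,225:355]
a=cv2.resize(a,(640,600),interpolation=cv2.INTER_CUBIC)
cv2.imwrite("pics/ca.png",a)
cv2.imwrite("pics/cb.png",cv2.resize(b,(585,585),interpolation=cv2.INTER_CUBIC))
E
```

```text
(no output)
```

View pics/ca.png

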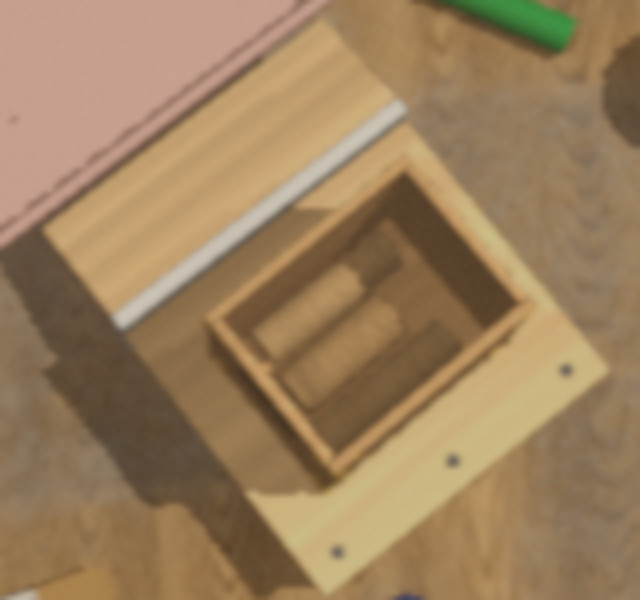

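View pics/cb.png

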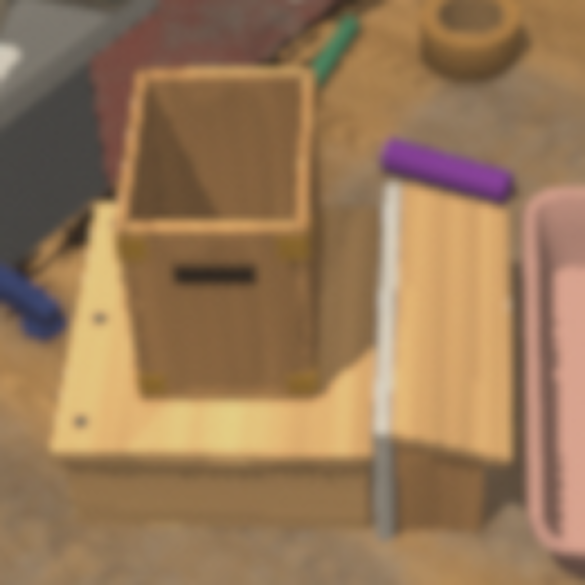

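```bash
cat > h.py <<'E'
import numpy as np,cv2,pickle
from scipy.optimize import least_squares
def proj(im,P): return cv2.projectPoints(np.array(P,float),im["rvec"],im["tvec"],im["K"],None)[0][:,0]
def w(p,P,z0):
    c,s=np.cos(p[2]),np.sin(p[2]); P=np.array(P,float)/1e3
    return np.c_[p[0]+c*P[:,0]-s*P[:,1],p[1]+s*P[:,0]+c*P[:,1],P[:,2]+z0]
def fit(d,ob,z0,p0=(.4,-.05,.6)):
    f=lambda p:np.concatenate([(proj(d[n],w(p,P,z0))-np.array(U)).ravel() for n,P,U in ob])
    return least_squares(f,p0,loss="soft_l1"),f
E
python3 - <<'E'
from h import *
d=pickle.load(open("im0.pkl","rb"))
t=lambda L:np.array(L)/4+[255-.4,190-.4]
s=lambda L:np.array(L)/4.5+[225-.4,165-.4]
st=[("top",[(-120,-100,80),(-120,100,80),(60,-100,100),(60,100,100),(137,100,78),(137,-100,78)],t([(608,370),(325,593),(409,122),(122,328),(45,230),(325,20)])),
("side",[(-120,-100,80),(60,-100,80),(-120,100,80),(137,-100,78),(137,100,78)],s([(52,455),(370,460),(95,203),(512,460),(505,205)]))]
bx=[("top",[(50,-65,135),(50,65,135),(-50,-65,135),(-50,65,135)],t([(408,160),(208,320),(532,305),(335,475)])),
("side",[(-50,-65,135),(50,-65,135),(50,65,135),(-50,65,135),(-50,-65,0),(50,-65,0)],s([(120,232),(305,230),(313,70),(138,68),(143,393),(316,393)]))]
R=[]
for o,z in((st,0),(bx,.08)):
    r,f=fit(d,o,z); print(r.x.round(4),f(r.x).round(1)); R.append(r.x)
a,b=R; c,sn=np.cos(a[2]),np.sin(a[2]); D=b[:2]-a[:2]
print("box in stand",c*D[0]+sn*D[1],-sn*D[0]+c*D[1],np.degrees(b[2]-a[2]),"dir",c,sn)
E
```

```text
[ 0.5015 -0.1264  0.6043] [ 0.8 -0.   0.2  1.2 -0.1 -3.  -0.2  0.4 -1.2 -0.6 -0.9 -0.9 -1.5 -0.8
 -0.  -0.7 -0.3  0.2 -0.6  0.3  0.4  1.4]
[ 0.479  -0.1367  0.638 ] [-1.5 -1.9 -1.8 -0.5  0.7  0.  -0.6  0.2 -1.7 -0.4  0.1 -0.4 -0.3 -0.6
 -0.8  0.3 -0.8  1.9 -0.   1.5]
box in stand -0.024350972267197096 0.0043187251731486714 1.931077109699103 dir 0.8229247711047798 0.5681503507894242
```

The close crops show three brown dowels lying crosswise in the box. The stand fits with about 1 px error: yaw 0.604, box about 34 mm short of the stop and 2° off square. My plan is to tilt the tool about 35° so the gripper body clears the box, then push with both fingertips.

Request:
send_rows(increments=[{"gripper":-0.3,"linear":[0.015,0.045,0.02],"delta_rot":[0,0,0.04]},{"gripper":-0.3,"linear":[0.03,0.09,0.03],"delta_rot":[0,0,0.09]},{"gripper":-0.3,"linear":[0.045,0.135,0.03],"delta_rot":[0,0,0.14]},{"gripper":-0.3,"linear":[0.06,0.18,0.03],"delta_rot":[0,0,0.18]},{"gripper":-0.3,"linear":[0.073,0.223,0.03],"delta_rot":[0,0,0.18]},{"gripper":-0.3,"linear":[0.073,0.223,0.03],"delta_rot":[0,0,0.18]}])

```text
clock: 0.7
position: [0.3103, -0.2954, 0.2612]
ee_rot: [-0.002, 0.954, 0.3, 0.001]
contact_force: [-1.1, -1.6, -0.2]
width: 0.0553
gripper_force: 0.0
```

Request:
send_rows(increments=[{"gripper":-0.3,"linear":[0.01,0.015,0],"delta_rot":[0.07,-0.1,0]},{"gripper":-0.3,"linear":[0.02,0.03,0],"delta_rot":[0.14,-0.2,0]},{"gripper":-0.3,"linear":[0.03,0.05,0],"delta_rot":[0.21,-0.305,0]},{"gripper":-0.3,"linear":[0.04,0.06,0],"delta_rot":[0.28,-0.405,0]},{"gripper":-0.3,"linear":[0.06,0.08,0],"delta_rot":[0.346,-0.502,0]},{"gripper":-0.3,"linear":[0.07,0.09,0],"delta_rot":[0.346,-0.502,0]},{"gripper":-0.3,"linear":[0.07,0.09,0],"delta_rot":[0.346,-0.502,0]}])

```text
clock: 1.4
position: [0.3796, -0.2107, 0.2606]
ee_rot: [-0.09, 0.911, 0.284, 0.286]
contact_force: [0.4, -0.4, 0.2]
width: 0.0556
gripper_force: 0.0
```

```bash
cat >> h.py <<'E'
def tool():
    from rig import get_state
    from scipy.spatial.transform import Rotation as R
    s=get_state(); q=s["ee_rot"]; M=R.from_quat([*q[1:],q[0]]).as_matrix()
    c,sn=.8229,.5682; S=np.array([[c,sn,0],[-sn,c,0],[0,0,1]])
    print("t",s["clock"],"pos",s["position"].round(4),"stand",(S@(s["position"]-[.5015,-.1264,0])).round(4),"F",(S@s["contact_force"]).round(1),"w",s["width"])
    print("tool axes in stand (cols)\n",(S@M).round(2),"\nq",s["qpos"].round(2))
E
python3 - <<'E'
from h import *; from rig import optics
tool()
i=optics.get_image("side"); cv2.imwrite("pics/s1.png",i["pixels"])
print(optics.get_image("wrist")["T_tool_cam"].round(3))
E
```

```text
t 1.4 pos [ 0.3796 -0.2107  0.2606] stand [-1.483e-01 -1.000e-04  2.606e-01] F [ 0.1 -0.6  0.2] w 0.05562830532723768
tool axes in stand (cols)
 [[ 0.82 -0.    0.57]
 [-0.   -1.    0.  ]
 [ 0.57 -0.   -0.82]] 
q [-1.19  0.02  1.92  0.6   1.39 -0.39]
[[ 0.    -0.961 -0.278  0.071]
 [ 1.     0.    -0.001 -0.001]
 [ 0.001 -0.278  0.961 -0.144]
 [ 0.     0.     0.     1.   ]]
```

View pics/s1.png

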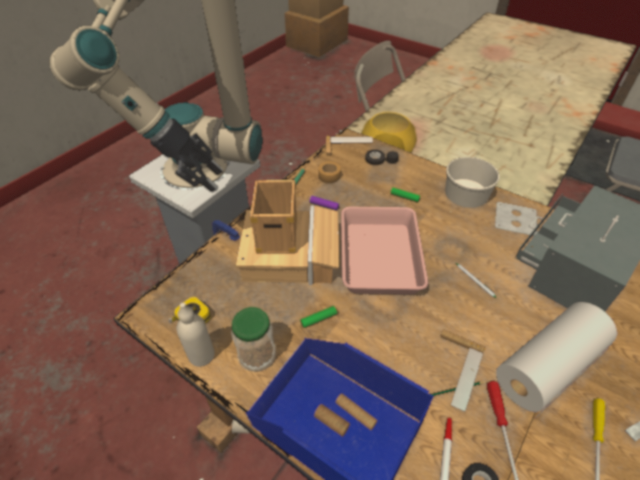

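The side view shows the gripper at (205,170), tilted as planned, behind and above the box at (275,215). Next I'll lower it behind the box.

Request:
send_rows(increments=[{"gripper":-0.3,"linear":[0.007,0.006,-0.04],"delta_rot":[0,0,0]},{"gripper":-0.3,"linear":[0.014,0.012,-0.08],"delta_rot":[0,0,0]},{"gripper":-0.3,"linear":[0.02,0.018,-0.12],"delta_rot":[0,0,0]},{"gripper":-0.3,"linear":[0.025,0.022,-0.141],"delta_rot":[0,0,0]},{"gripper":-0.3,"linear":[0.025,0.022,-0.141],"delta_rot":[0,0,0]},{"gripper":-0.3,"linear":[0.025,0.022,-0.141],"delta_rot":[0,0,0]}])

```text
clock: 2.1
position: [0.4053, -0.1898, 0.1208]
ee_rot: [-0.089, 0.911, 0.284, 0.287]
contact_force: [-0.1, 0.2, -0.4]
width: 0.0557
gripper_force: 0.0
```

Request:
send_rows(increments=[{"gripper":-0.3,"linear":[0.008,0.0057,0],"delta_rot":[0,0,0]},{"gripper":-0.3,"linear":[0.016,0.0114,0],"delta_rot":[0,0,0]},{"gripper":-0.3,"linear":[0.022,0.0153,0],"delta_rot":[0,0,0]},{"gripper":-0.3,"linear":[0.027,0.0187,0],"delta_rot":[0,0,0]},{"gripper":-0.3,"linear":[0.032,0.0221,0],"delta_rot":[0,0,0]},{"gripper":-0.3,"linear":[0.037,0.0255,0],"delta_rot":[0,0,0]},{"gripper":-0.3,"linear":[0.041,0.0284,0],"delta_rot":[0,0,0]}])

```text
clock: 2.8
position: [0.4463, -0.1609, 0.1204]
ee_rot: [-0.088, 0.911, 0.284, 0.286]
contact_force: [-5.6, -3.5, 4.1]
width: 0.0554
gripper_force: 2.6
```

```bash
python3 - <<'E'
from h import *; from rig import optics
tool()
t=optics.get_image("top")["pixels"][190:340,255:415];s=optics.get_image("side")["pixels"][145:295,225:375]
cv2.imwrite("pics/s2.png",np.hstack([cv2.resize(x,(400,400),interpolation=cv2.INTER_CUBIC) for x in(t,s)]))
E
```

```text
t 2.8 pos [ 0.4463 -0.1609  0.1204] stand [-0.065   0.003   0.1204] F [-6.6  0.3  4.1] w 0.05538229923213224
tool axes in stand (cols)
 [[ 0.82  0.    0.57]
 [ 0.   -1.   -0.  ]
 [ 0.57  0.   -0.82]] 
q [-0.97  0.2   2.14  0.77  0.97 -0.51]
```

View pics/s2.png

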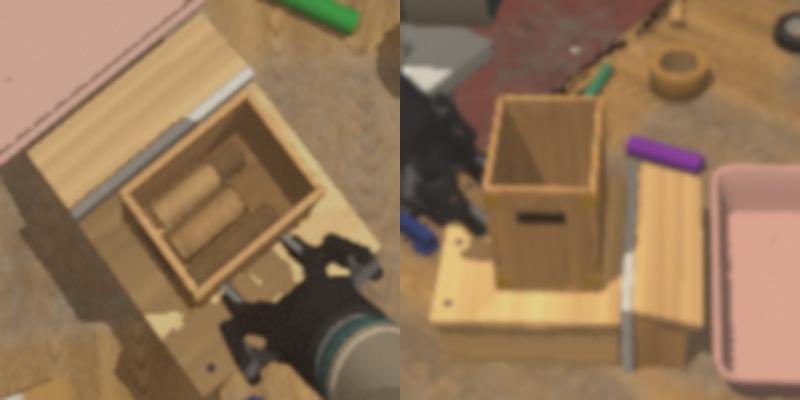

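The box slid upright and squared up, with both fingers on its back wall (top crop (235,295) and (290,245)). A gap of roughly 15 mm to the stop remains, so I'll keep pushing gently.

Request:
send_rows(increments=[{"gripper":-0.3,"linear":[0.003,0.002,0],"delta_rot":[0,0,0]},{"gripper":-0.3,"linear":[0.006,0.004,0],"delta_rot":[0,0,0]},{"gripper":-0.3,"linear":[0.009,0.006,0],"delta_rot":[0,0,0]},{"gripper":-0.3,"linear":[0.0105,0.0072,0],"delta_rot":[0,0,0]}])

```text
clock: 3.3
position: [0.4566, -0.1538, 0.1203]
ee_rot: [-0.088, 0.911, 0.284, 0.286]
contact_force: [-3.9, -3.5, 3.0]
width: 0.0557
gripper_force: 2.5
```

Request:
send_rows(increments=[{"gripper":-0.3,"linear":[0.0015,0.001,0],"delta_rot":[0,0,0]},{"gripper":-0.3,"linear":[0.0025,0.0017,0],"delta_rot":[0,0,0]}])

```text
clock: 3.5
position: [0.4591, -0.1519, 0.1203]
ee_rot: [-0.089, 0.911, 0.284, 0.287]
contact_force: [-4.3, -2.9, 3.1]
width: 0.0555
gripper_force: 2.4
```

Still sliding at about 5 N. I'll go on in small steps until the force rises.

Request:
send_rows(increments=[{"gripper":-0.3,"linear":[0.0015,0.001,0],"delta_rot":[0,0,0]},{"gripper":-0.3,"linear":[0.0025,0.0017,0],"delta_rot":[0,0,0]}])

```text
clock: 3.7
position: [0.4616, -0.15, 0.1203]
ee_rot: [-0.089, 0.911, 0.284, 0.287]
contact_force: [-4.1, -2.9, 2.3]
width: 0.0552
gripper_force: 2.4
```

Request:
send_rows(increments=[{"gripper":-0.3,"linear":[0.0015,0.001,0],"delta_rot":[0,0,0]},{"gripper":-0.3,"linear":[0.0025,0.0017,0],"delta_rot":[0,0,0]}])

```text
clock: 3.9
position: [0.4639, -0.1485, 0.1202]
ee_rot: [-0.089, 0.911, 0.284, 0.286]
contact_force: [-11.0, -7.2, 8.1]
width: 0.0556
gripper_force: 6.1
```

Request:
send_rows(increments=[{"gripper":-0.3,"linear":[0.0004,0.0003,0],"delta_rot":[0,0,0]},{"gripper":-0.3,"linear":[0.0008,0.0006,0],"delta_rot":[0,0,0]},{"gripper":-0.3,"linear":[0.0008,0.0006,0],"delta_rot":[0,0,0]},{"gripper":-0.3,"linear":[0.0008,0.0006,0],"delta_rot":[0,0,0]}])

```text
clock: 4.3
position: [0.4639, -0.1485, 0.1202]
ee_rot: [-0.088, 0.911, 0.285, 0.286]
contact_force: [-12.3, -6.6, 8.7]
width: 0.0556
gripper_force: 6.9
```

```bash
python3 - <<'E'
from h import *; from rig import optics
tool()
t=optics.get_image("top")["pixels"][190:340,255:415];s=optics.get_image("side")["pixels"][145:295,225:375]
cv2.imwrite("pics/s3.png",np.hstack([cv2.resize(x,(400,400),interpolation=cv2.INTER_CUBIC) for x in(t,s)]))
E
```

```text
t 4.3 pos [ 0.4639 -0.1485  0.1202] stand [-0.0434  0.0032  0.1202] F [-13.8   1.5   8.7] w 0.05557213541710084
tool axes in stand (cols)
 [[ 0.82  0.    0.57]
 [ 0.   -1.   -0.  ]
 [ 0.57  0.   -0.82]] 
q [-0.91  0.2   2.13  0.78  0.94 -0.47]
```

View pics/s3.png

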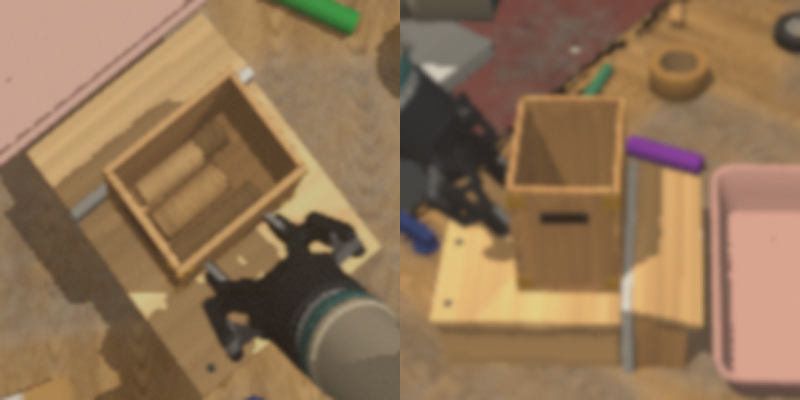

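The box is upright with its front wall on the stop, and the fingers hold a steady 14 N. Next I'll back off, rise, and touch the wall near its top.

Request:
send_rows(increments=[{"gripper":-0.3,"linear":[-0.012,-0.0085,0.0],"delta_rot":[0,0,0]},{"gripper":-0.3,"linear":[-0.012,-0.0085,0.035],"delta_rot":[0,0,0]},{"gripper":-0.3,"linear":[-0.012,-0.0085,0.067],"delta_rot":[0,0,0]},{"gripper":-0.3,"linear":[-0.006,-0.004,0.067],"delta_rot":[0,0,0]},{"gripper":-0.3,"linear":[-0.001,-0.0005,0.067],"delta_rot":[0,0,0]},{"gripper":-0.3,"linear":[-0.001,-0.0005,0.067],"delta_rot":[0,0,0]}])

```text
clock: 5.0
position: [0.4638, -0.1478, 0.1867]
ee_rot: [-0.089, 0.911, 0.285, 0.286]
contact_force: [-4.7, -2.7, 6.2]
width: 0.0557
gripper_force: 3.1
```

```bash
python3 - <<'E'
from h import *
tool()
p0=np.array([-100,90.])
for t in range(4,77,4):
    c,s=np.cos(np.radians(t)),np.sin(np.radians(t)); x,z=p0[0]*c+p0[1]*s-p0[0],-p0[0]*s+p0[1]*c-p0[1]
    print(t,(np.array([x*.823,x*.568,z])/1e3).round(4).tolist())
E
```

```text
t 5.0 pos [ 0.4638 -0.1478  0.1867] stand [-0.0432  0.0038  0.1867] F [-5.4  0.4  6.2] w 0.055697248185166304
tool axes in stand (cols)
 [[ 0.82  0.    0.57]
 [ 0.   -1.   -0.  ]
 [ 0.57  0.   -0.82]] 
q [-0.92  0.11  2.03  0.7   1.09 -0.31]
4 [0.0054, 0.0037, 0.0068]
8 [0.0111, 0.0077, 0.013]
12 [0.0172, 0.0119, 0.0188]
16 [0.0236, 0.0163, 0.0241]
20 [0.0303, 0.0209, 0.0288]
24 [0.0372, 0.0257, 0.0329]
28 [0.0444, 0.0306, 0.0364]
32 [0.0518, 0.0357, 0.0393]
36 [0.0593, 0.0409, 0.0416]
40 [0.0669, 0.0461, 0.0432]
44 [0.0746, 0.0515, 0.0442]
48 [0.0823, 0.0568, 0.0445]
52 [0.09, 0.0621, 0.0442]
56 [0.0977, 0.0674, 0.0432]
60 [0.1053, 0.0727, 0.0416]
64 [0.1128, 0.0778, 0.0393]
68 [0.1201, 0.0829, 0.0364]
72 [0.1273, 0.0879, 0.0329]
76 [0.1343, 0.0927, 0.0288]
```

In contact near the top. First stage of the tip, to about 28°.

Request:
send_rows(increments=[{"gripper":-0.3,"linear":[0.0054,0.0037,0.006],"delta_rot":[0,0,0]},{"gripper":-0.3,"linear":[0.0111,0.0077,0.0125],"delta_rot":[0,0,0]},{"gripper":-0.3,"linear":[0.0172,0.0119,0.0188],"delta_rot":[0,0,0]},{"gripper":-0.3,"linear":[0.0236,0.0163,0.0241],"delta_rot":[0,0,0]},{"gripper":-0.3,"linear":[0.0303,0.0209,0.0288],"delta_rot":[0,0,0]},{"gripper":-0.3,"linear":[0.0372,0.0257,0.0329],"delta_rot":[0,0,0]},{"gripper":-0.3,"linear":[0.0444,0.0306,0.0364],"delta_rot":[0,0,0]}])

```text
clock: 5.7
position: [0.5087, -0.1168, 0.224]
ee_rot: [-0.089, 0.911, 0.284, 0.287]
contact_force: [-2.2, -0.1, 0.7]
width: 0.0554
gripper_force: 0.5
```

```bash
python3 - <<'E'
from h import *; from rig import optics
tool()
t=optics.get_image("top")["pixels"][190:340,255:415];s=optics.get_image("side")["pixels"][145:295,225:375]
cv2.imwrite("pics/s4.png",np.hstack([cv2.resize(x,(400,400),interpolation=cv2.INTER_CUBIC) for x in(t,s)]))
E
```

```text
t 5.7 pos [ 0.5087 -0.1168  0.224 ] stand [0.0114 0.0038 0.224 ] F [-1.9  1.2  0.7] w 0.05540012626456988
tool axes in stand (cols)
 [[ 0.82  0.    0.57]
 [ 0.   -1.    0.  ]
 [ 0.57  0.   -0.82]] 
q [-0.78  0.09  1.94  0.69  1.09 -0.13]
```

View pics/s4.png

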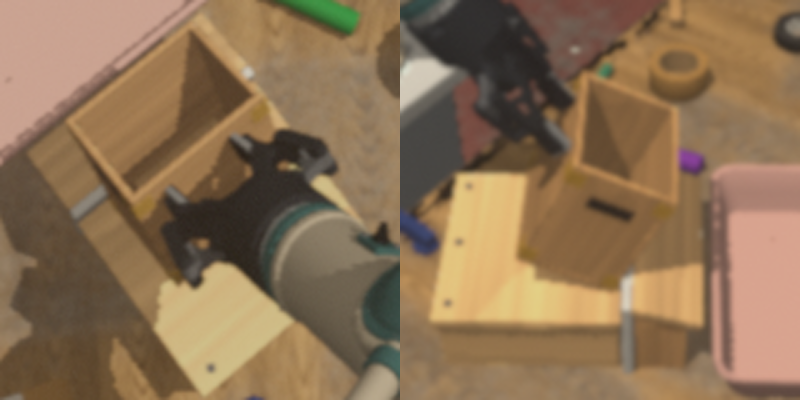

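The side crop shows the box leaning about 25° and pivoting on the stop, with the fingers on its back wall. I'll continue along the arc.

Request:
send_rows(increments=[{"gripper":-0.3,"linear":[0.0074,0.0051,0.0029],"delta_rot":[0,0,0]},{"gripper":-0.3,"linear":[0.0149,0.0103,0.0052],"delta_rot":[0,0,0]},{"gripper":-0.3,"linear":[0.0225,0.0155,0.0068],"delta_rot":[0,0,0]},{"gripper":-0.3,"linear":[0.0302,0.0209,0.0078],"delta_rot":[0,0,0]},{"gripper":-0.3,"linear":[0.0379,0.0262,0.0081],"delta_rot":[0,0,0]},{"gripper":-0.3,"linear":[0.0456,0.0315,0.0078],"delta_rot":[0,0,0]},{"gripper":-0.3,"linear":[0.0533,0.0368,0.0068],"delta_rot":[0,0,0]}])

```text
clock: 6.5
position: [0.5622, -0.0802, 0.2305]
ee_rot: [-0.089, 0.911, 0.284, 0.287]
contact_force: [-0.1, -0.6, 0.1]
width: 0.055
gripper_force: 0.3
```

Request:
send_rows(increments=[{"gripper":-0.3,"linear":[0.0076,0.0053,-0.0016],"delta_rot":[0,0,0]},{"gripper":-0.3,"linear":[0.0151,0.0104,-0.0039],"delta_rot":[0,0,0]},{"gripper":-0.3,"linear":[0.0224,0.0155,-0.0068],"delta_rot":[0,0,0]}])

```text
clock: 6.8
position: [0.5857, -0.0642, 0.2252]
ee_rot: [-0.089, 0.91, 0.284, 0.288]
contact_force: [0.3, 2.1, 8.0]
width: 0.0555
gripper_force: 2.8
```

Request:
send_rows(increments=[{"gripper":-0.3,"linear":[0.006,0.004,-0.003],"delta_rot":[0,0,0]},{"gripper":-0.3,"linear":[0.012,0.008,-0.006],"delta_rot":[0,0,0]},{"gripper":-0.3,"linear":[0.012,0.008,-0.006],"delta_rot":[0,0,0]}])

```text
clock: 7.1
position: [0.5964, -0.0565, 0.2174]
ee_rot: [-0.089, 0.91, 0.285, 0.286]
contact_force: [0.2, -0.2, 0.6]
width: 0.0553
gripper_force: 0.0
```

```bash
python3 - <<'E'
from h import *; from rig import optics
tool()
t=optics.get_image("top")["pixels"][110:350,190:430];s=optics.get_image("side")["pixels"][145:315,225:435]
cv2.imwrite("pics/s5.png",np.hstack([cv2.resize(t,(400,400),interpolation=cv2.INTER_CUBIC),cv2.resize(s,(400,400))]))
E
```

```text
t 7.1 pos [ 0.5964 -0.0565  0.2174] stand [0.1178 0.0036 0.2174] F [ 0.1 -0.3  0.6] w 0.055339308392796646
tool axes in stand (cols)
 [[ 0.82  0.    0.57]
 [ 0.   -1.    0.  ]
 [ 0.57  0.   -0.82]] 
q [-0.54  0.17  1.87  0.69  0.96  0.06]
```

View pics/s5.png

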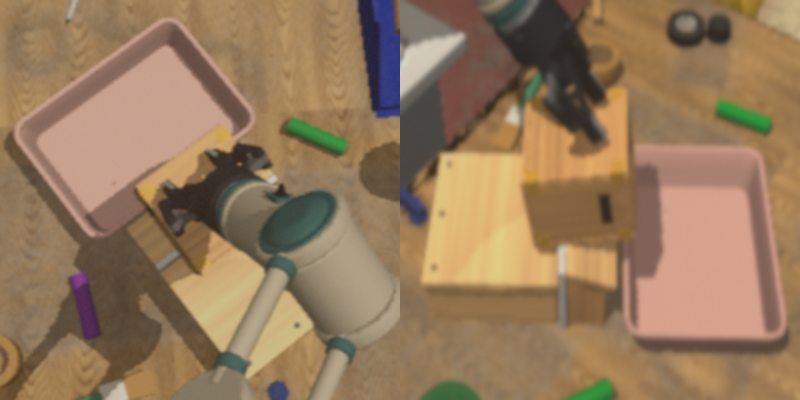

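The box is well past 60° (crop (585,170)) and falling freely. I'll retreat upward and back, let it settle, and look again.

Request:
send_rows(increments=[{"gripper":-0.3,"linear":[-0.02,-0.014,0.03],"delta_rot":[0,0,0]},{"gripper":-0.3,"linear":[-0.05,-0.035,0.05],"delta_rot":[0,0,0]},{"gripper":-0.3,"linear":[-0.08,-0.06,0.07],"delta_rot":[0,0,0]},{"gripper":-0.3,"linear":[-0.11,-0.085,0.09],"delta_rot":[0,0,0]},{"gripper":-0.3,"linear":[-0.14,-0.11,0.1],"delta_rot":[0,0,0]},{"gripper":-0.3,"linear":[-0.17,-0.14,0.1],"delta_rot":[0,0,0]},{"gripper":-0.3,"linear":[-0.2,-0.17,0.1],"delta_rot":[0,0,0]},{"gripper":-0.3,"linear":[-0.2,-0.17,0.1],"delta_rot":[0,0,0]}])

```text
clock: 8.0
position: [0.3932, -0.2318, 0.3168]
ee_rot: [-0.087, 0.912, 0.281, 0.285]
contact_force: [0.2, -0.6, 0.3]
width: 0.0557
gripper_force: 0.0
```

Request:
send_rows(increments=[{"gripper":-0.3,"linear":[0,0,0],"delta_rot":[0,0,0]},{"gripper":-0.3,"linear":[0,0,0],"delta_rot":[0,0,0]},{"gripper":-0.3,"linear":[0,0,0],"delta_rot":[0,0,0]},{"gripper":-0.3,"linear":[0,0,0],"delta_rot":[0,0,0]},{"gripper":-0.3,"linear":[0,0,0],"delta_rot":[0,0,0]},{"gripper":-0.3,"linear":[0,0,0],"delta_rot":[0,0,0]},{"gripper":-0.3,"linear":[0,0,0],"delta_rot":[0,0,0]},{"gripper":-0.3,"linear":[0,0,0],"delta_rot":[0,0,0]}])

```text
clock: 8.8
position: [0.396, -0.2271, 0.3177]
ee_rot: [-0.089, 0.911, 0.284, 0.287]
contact_force: [-0.2, 0.3, -0.4]
width: 0.0555
gripper_force: 0.0
```

```bash
python3 - <<'E'
from h import *; from rig import optics
tool()
t=optics.get_image("top")["pixels"][110:350,190:430];s=optics.get_image("side")["pixels"][145:315,225:435]
cv2.imwrite("pics/s6.png",np.hstack([cv2.resize(t,(400,400),interpolation=cv2.INTER_CUBIC),cv2.resize(s,(400,400))]))
E
```

```text
t 8.8 pos [ 0.396  -0.2271  0.3177] stand [-0.1441 -0.0229  0.3177] F [-0.   0.4 -0.4] w 0.05554837107130493
tool axes in stand (cols)
 [[ 0.82  0.    0.57]
 [ 0.   -1.   -0.  ]
 [ 0.57  0.   -0.82]] 
q [-1.16  0.01  1.78  0.6   1.5  -0.29]
```

View pics/s6.png

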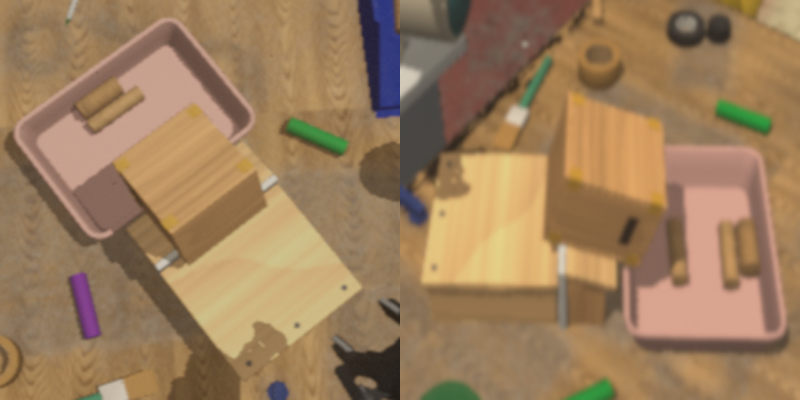

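The box is lying on the ramp. Two dowels are in the tray by the far wall at crop (727,252) and (747,247), and the third is at (678,250) near the mouth. I'll check that third one by number.

```bash
python3 - <<'E'
from h import *
d=pickle.load(open("im0.pkl","rb"))["side"]
R=cv2.Rodrigues(d["rvec"])[0]; C=-R.T@d["tvec"]
for u,v in((671,222),(680,276),(678,250),(728,252),(748,247)):
    p=np.array([225+(u-400)*.525,145+v*.425,1]); r=R.T@np.linalg.inv(d["K"])@p
    for z in(.016,.06):
        P=C+r*(z-C[2])/r[2]; D=P-[.5015,-.1264,0]; c,s=.8229,.5682
        print((u,v),z,"tray",(np.array([c*D[0]+s*D[1],-s*D[0]+c*D[1]])-[.252,0]).round(3))
E
```

```text
(671, 222) 0.016 tray [-0.029  0.054]
(671, 222) 0.06 tray [-0.035  0.013]
(680, 276) 0.016 tray [-0.021 -0.03 ]
(680, 276) 0.06 tray [-0.027 -0.068]
(678, 250) 0.016 tray [-0.022  0.009]
(678, 250) 0.06 tray [-0.027 -0.03 ]
(728, 252) 0.016 tray [0.05  0.008]
(728, 252) 0.06 tray [ 0.041 -0.031]
(748, 247) 0.016 tray [0.079 0.016]
(748, 247) 0.06 tray [ 0.069 -0.023]
```

All three dowels lie on the tray floor at x ≈ -22, 50 and 79 mm, well inside the limits, and the arm is clear.

```bash
python3 -c "
from rig import sign_off; print(sign_off())"
```

```text
the job is handed in; nothing more can be done
None
```

I slid the box square against the stop and tipped it onto the ramp, where it lies on its side. All three dowels are in the pink tray, the arm never went near the tape measure, jar or tape roll, and the job was handed in at about 9 s; no verdict was shown.

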